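# Dock the puck light in the push-latch chest

### The arm

A 6-joint arm with a two-finger parallel gripper is mounted at the origin on the work surface. World frame = base frame: x ahead of the robot, y to its left, z up, the work surface at z = 0. Lengths are in m, angles in rad, forces in N, time in s.
With the tool pointing down it reaches from about 0.4 to 0.825 m from the base axis. Payload 7 kg.
Tool frame: the origin (TCP) lies between the finger pads; the fingertips stand 8 mm ahead of it and the grasp point (between the pads) lies 11 mm behind it (arm.finger_overhang is the distance from the TCP to the fingertips, in m); z points along the fingers, y is the line along which they close (so a half turn about z gives the same grasp; the last joint's range is limited). The gripper opens to 88 mm and grips with 3 to 60 N. Pads are 19 mm wide; open, the fingers measure 130 mm over their backs; the gripper's body (78 mm by 193 mm) begins 47 mm behind the grasp point.
Start: joints at [-0.929, 0.359, 0.012, 0, -1.224, -0.288], TCP at [0.234, -0.633, 0.235] pointing down, gripper open.
Joint ranges: [-3.07, 3.07], [-1.43, 2.12], [-1.02, 1.25], [-3.03, 1.67], [-3.05, -0], [-3.03, 3.03]. Speed limits (rad/s): [2.39, 2.39, 3.01, 3.14, 3.14, 3.14].

### API

Orientations are given as [roll, pitch, yaw] about the fixed x, y, z axes, in that order (R = Rz(yaw) Ry(pitch) Rx(roll)).
In Python, from station import arm gives the robot as it stands.
- The arm moves only by the tool move_arm, never from a script. Its argument "rows" is text: rows parted by semicolons, each of 7 numbers parted by spaces: the turn, a rotation vector about the tool's x, y, z in degrees, then the shift along the tool's x, y, z in m, then the finger opening in m, from 0 to 0.0876. A call has 1 to 8 rows; each row shifts and turns the commanded pose from where the row before left it, along the tool's axes as they then stand; what a row does not reach is not made up. A row lasts 1/8 s, in which the tool goes at most 62.5 mm and 10.7 degrees, less where a joint would pass 70% of its speed; a pose out of reach is approached as far as the arm can. A call is refused whole if a number of a shift passes 0.0625 or a number of a turn 10.7, either way. A call with a gripper value outside its range is refused whole. The fingers move at their own pace and stop on an object; "squeeze" is the grip in N (left out, the last holds). Time passes only in rows, so rows that do not move let the fingers close. It gives the time, the measured TCP pose, the force, the opening and the grip force at its end, in the units of the state.
- arm.get_state(): the state, without advancing time (a new reading comes with each control period).
- arm.grab_frame(name): name is "scene" or "top" or "wrist"; returns (picture, depth): 480x640x3 uint8, blue, green, red; 480x640 float32, m along the optical axis (not along the pixel's ray), 0 where there is no reading.
- arm.camera_model(name): a dict with "mtx" (3x3 intrinsics, pixels), "camera_from_world" (4x4, takes a point from world to camera coordinates); the wrist camera has in their place "mount" (4x4, takes a point from camera to tool coordinates, whose origin is the TCP and whose axes are the flange's). Camera axes: x right, y down, z forward; pixel columns grow to the right and rows downward; lengths in m; the calibration is good to about 2 mm. A picture is of the moment at which its call begins: read the wrist's pose just before it. camera_model takes no time and is no camera call.
- arm.job_done(): hands the job in; it is judged then, once.
The state is a dict: "t": time; "q": joint angles; "qd": joint speeds; "joint_efforts": joint torques, N m; "eef_pos": TCP position; "ee_rot": TCP orientation; "force": force on the tool from outside, world axes, zero at the start; "moment": the same for the moment, N m; "width": finger opening in m; "gripper_force": force on a finger pad.
Only numpy, scipy, OpenCV 4.12 (cv2) and the standard library are available. Lean on these libraries where they do the work, as an engineer would, in place of code of your own. Each camera call takes 0.05 s, during which the arm holds its last target. There are 200 camera calls.

### The job

Push the lid of the low wooden chest gently by its free edge, feeling for the latch, until it lets go; then get out of the way so that the lid swings fully open by itself, untouched. Take the LED puck light from the ledge and set it down (do not drop it), upright and fully home, in the round charging cradle inside the chest. Leave the lid open and everything else on the ledge undisturbed.

Things in the scene. Friction and masses are not known exactly. Their poses are not given: they have to be found in the camera images.
- chest: Fixed low wooden chest, 180 mm (its x) x 210 mm (its y) x 76 mm high, walls and floor 10 mm thick. Its top is an inset lighter wooden lid, flush between the walls, with two brass hinges showing at the hinge side. Origin: centre of the underside; its x axis points from the latch side (facing the robot) to the hinge side; z up.
- hatch (a joint): Lid angle, rad: about 0 latched flush, negative pushed in, 1.75 fully open (10 degrees past upright, leaning away from the robot). Once the latch has let go and the tool is lifted off, a damped spring swings it fully open by itself in about 4 s, its free edge rising at up to 0.1 m/s. Over 20 N on the lid breaks it.
- hinge (a point): Middle of the hinge line, which runs along the chest y axis, 78 mm to the +x side of the chest centre and 72 mm up. The lid is 156 mm (hinge to free edge) x 186 mm x 8 mm; its top lies 4 mm above the hinge line.
- press (a point): The place to push, straight down: on top of the lid, midway across, 36 mm in from the free edge, over the hidden push-to-release latch. Moves with the lid.
- latch (a point): The hidden latch under the lid at its free edge. Pushed at press the lid gives under about 3 N for 1 to 10 mm (differs each time), then resists with 7 rising to 10 N for 4.6 mm more: in the last third of that the latch lets go (no sign until the lid is let up); at its end is a hard stop. Partial pushes add up.
- cradle (a point): Centre of the round charging cradle, on the chest floor at its very middle, 10 mm above the chest underside, under the closed lid. Cradle: a ring 59 mm inside, about 71 mm outside, standing 9 mm above the floor. The inside of the chest is 160 x 190 mm. Axes as the chest.
- puck: The loose LED puck light: a round aluminium can with a slightly domed white top, 56 mm across, 40 mm high, about 90 g, standing upright on the ledge; straight side up to 34 mm, chamfered 3 mm at the foot. Origin: centre of the underside; z up.
- votive: bystander, leave alone: glass votive holder, an open cup 64 mm across the rim, 68 mm high, loose. Origin: centre of the underside.
- figure: bystander, leave alone: carved wooden doll-like figure, round base 52 mm across, 128 mm high, arms bent to the front, loose. Origin: centre of the underside.
- pot: bystander, leave alone: black clay pot, 160 mm wide, 138 mm high, loose. Origin: centre of the underside.
- vase: bystander, leave alone: white ceramic wedding vase with two spouts and a handle, 124 mm wide, about 200 mm high, loose. Origin: centre of the underside.
- bowl: bystander, leave alone: small open clay bowl, 90 mm across, 35 mm high, loose. Origin: centre of the underside.
- stone: bystander, leave alone: smooth grey pebble, 68 mm across, 28 mm high, loose. Origin: centre of the underside.
- keepsake: bystander, leave alone: plain closed dark wooden block box 70 x 100 x 35 mm, loose. Origin: centre of the underside.
Things that resemble listed ones, but are neither listed nor needed, are in the scene too. Leave any blue or yellow look-alike of the puck alone.

How it is judged:
By the outcome, as a careful person would: the job done as asked, in the order asked, and still so for the second after the job is handed in, with the robot touching nothing.
It also fails if it takes over 69 s, if anything falls off the work surface, if the arm or the gripper's body presses on something with over 40 N, if the wrist force passes 120 N, or if a joint passes its speed limit or range.

## Working session

There is one attempt and no reset: what is moved stays moved. The work goes in short steps, Python scripts to look and compute and a tool call to move; the robot and the scene stay as the last step left them, time stands still between calls to the robot, and variables do not carry over. Pictures are saved under pics/ and viewed, at most 10 in all, crops included, and the job is handed in when it is done.

Besides the shell and the picture viewer there is one more tool, called after "Emit:" as a command line: name --argument value ..., lists and objects as JSON in quotes. move_arm: Moves the arm, as the interface text tells. Its arguments: {"type":"object","properties":{"rows":{"type":"string"},"squeeze":{"type":"number"}},"required":["rows"]}

```bash
mkdir -p pics; cat > h.py <<'E'
import numpy as np, cv2
from station import arm
from scipy.spatial.transform import Rotation as R
def pts(name,depth,T=None):
    m=arm.camera_model(name);K=np.array(m["mtx"])
    v,u=np.mgrid[:480,:640]
    c=np.stack([(u-K[0,2])/K[0,0]*depth,(v-K[1,2])/K[1,1]*depth,depth],-1)
    if name=="wrist":
        M=T@np.array(m["mount"])
    else: M=np.linalg.inv(np.array(m["camera_from_world"]))
    return c@M[:3,:3].T+M[:3,3]
def tool():
    s=arm.get_state();T=np.eye(4);T[:3,:3]=R.from_euler("xyz",s["ee_rot"]).as_matrix();T[:3,3]=s["eef_pos"];return T
def grab(name,f):
    T=tool();p,d=arm.grab_frame(name);cv2.imwrite(f"pics/{f}.png",p);P=pts(name,d,T);np.save(f"pics/{f}.npy",P);return p,d,P
E
python3 - <<'E'
from h import *
for n in("scene","top"):
    p,d,P=grab(n,n+"0")
s=arm.get_state();print(s);print(R.from_euler("xyz",s["ee_rot"]).as_matrix().round(3))
E
```

```text
{'t': 0.1, 'q': array([-9.28919313e-01,  3.59338432e-01,  1.11047621e-02, -2.78665067e-04,
       -1.22408225e+00, -2.88089439e-01]), 'qd': array([ 0.00021918, -0.00256185,  0.0036799 , -0.00038047,  0.00082907,
       -0.00043976]), 'joint_efforts': array([-1.26188821e-03, -5.84164310e+01,  2.93749791e+01,  7.01554924e+00,
        1.01432964e-02, -5.50372965e-05]), 'eef_pos': array([ 0.23365921, -0.63280085,  0.23368686]), 'ee_rot': array([ 3.14006126e+00, -1.80606531e-04, -2.78789983e+00]), 'force': array([-0.38134328, -0.31983538, -0.2528929 ]), 'moment': array([-0.01411315,  0.02818632,  0.02452011]), 'gripper_force': 0.0, 'width': 0.08780758146364269}
[[-0.938 -0.346 -0.001]
 [-0.346  0.938  0.001]
 [ 0.     0.002 -1.   ]]
```

View pics/top0.png

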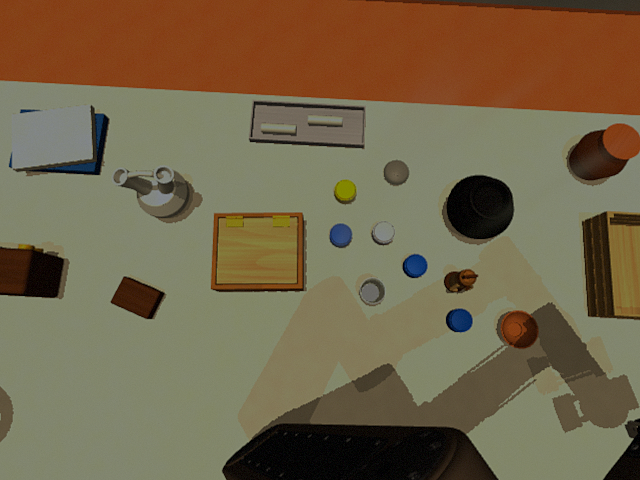

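View pics/scene0.png

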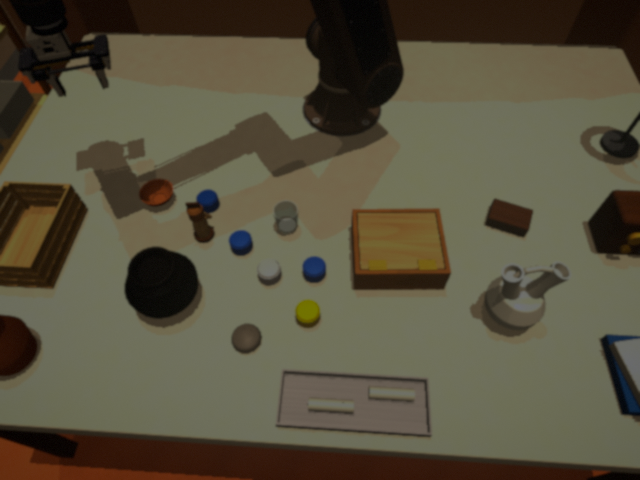

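Candidates for the puck, as top-view pixels:
- White-topped (383,233)
- Blue (340,235), (415,265) and (459,320)
- Yellow (345,190)
- Glass votive (371,292)

By the description, the white-topped one is the puck. The chest is at (258,252), with brass hinges on its far side at (233,222) and (283,222).

```bash
python3 - <<'E'
from h import *
P=np.load("pics/top0.npy");p=cv2.imread("pics/top0.png")
z=P[...,2]
def blob(u0,u1,v0,v1,lo,hi):
    m=np.zeros(z.shape,bool);m[v0:v1,u0:u1]=True;m&=(z>lo)&(z<hi);return m
m=blob(200,318,200,305,.06,.09);q=P[m]
r=cv2.minAreaRect((q[:,:2]*1000).astype(np.float32));print("chest",r,np.median(q[:,2]),cv2.boxPoints(r))
for n,b in dict(puck=(368,400,216,250),votive=(355,388,277,308),blue1=(326,356,220,250),blue2=(400,430,250,280),yellow=(330,360,175,205),fig=(440,480,262,298),vase=(110,195,160,220),keep=(105,168,272,322)).items():
    m=blob(*b,.02,.25);q=P[m]
    if len(q): print(n,len(q),(q.min(0)*1000).round(),(q.max(0)*1000).round(),(np.median(q,0)*1000).round(), p[m].mean(0).round())
cv2.imwrite("pics/crop.png",cv2.resize(np.hstack([p[205:315,310:440],cv2.imread("pics/scene0.png")[195:305,240:370]]),None,fx=3,fy=3))
E
```

```text
chest ((535.3145141601562, 152.2913360595703), (181.09950256347656, 210.3202667236328), 3.717501401901245) 0.07616404283121736 [[438.137    251.3592  ]
 [451.7736    41.48149 ]
 [632.49207   53.223465]
 [618.85547  263.1012  ]]
puck 416 [ 577. -175.   21.] [ 631. -120.   45.] [ 603. -146.   39.] [115. 124. 122.]
votive 301 [ 426. -153.   21.] [487. -90.  73.] [ 465. -133.   63.] [76. 92. 93.]
blue1 413 [564. -70.  20.] [620. -15.  44.] [590. -42.  38.] [106.  68.  48.]
blue2 436 [ 499. -255.   20.] [ 553. -199.   46.] [ 525. -225.   39.] [106.  54.  20.]
yellow 401 [678. -75.  20.] [735. -22.  45.] [703. -48.  39.] [  7. 124. 123.]
fig 456 [ 467. -360.   21.] [ 512. -305.  133.] [ 489. -321.  102.] [15. 40. 68.]
vase 2628 [605. 332.  34.] [723. 466. 201.] [655. 386. 100.] [78. 92. 95.]
keep 1303 [364. 380.  20.] [460. 493.  41.] [411. 435.  35.] [ 8. 26. 55.]
```

View pics/crop.png

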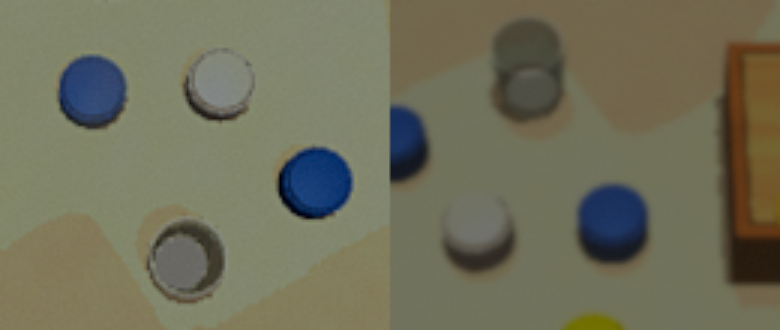

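The crop confirms it. The white closed-top can at crop (219,82), near world (0.604,-0.147), is the puck, and the open cup at crop (187,258) is the votive. The chest centre is near (0.535,0.152), yaw +3.7°. I'm moving now.

Emit:
move_arm --rows "0 0 8.25 0 0 0 0; 0 0 8.25 0 0 0 0; 0 0 0 -0.04 0.04 0 0; 0 0 0 -0.04 0.04 0 0; 0 0 0 -0.04 0.04 0 0; 0 0 0 -0.04 0.04 0 0; 0 0 0 -0.04 0.04 0 0; 0 0 0 -0.04 0.04 0 0" --squeeze 10

```text
t: 1.1
eef_pos: [0.4584, -0.3763, 0.2344]
ee_rot: [3.141, -0.0, -3.076]
force: [0.2, -0.9, 0.4]
width: 0.013
gripper_force: 0.0
```

Emit:
move_arm --rows "0 0 0 -0.008 0.06 0 0; 0 0 0 -0.008 0.06 0 0; 0 0 0 -0.008 0.06 0 0; 0 0 0 -0.008 0.06 0 0; 0 0 0 -0.008 0.06 0 0; 0 0 0 -0.008 0.06 0 0; 0 0 0 -0.008 0.06 0 0; 0 0 0 -0.008 0.06 0 0"

```text
t: 2.1
eef_pos: [0.4894, 0.1072, 0.2346]
ee_rot: [3.141, 0.0, -3.075]
force: [1.6, -0.5, 0.4]
width: 0.0002
gripper_force: 0.0
```

```bash
python3 - <<'E'
from h import *
print(np.array(arm.camera_model("wrist")["mount"]).round(3), arm.finger_overhang)
p,d,P=grab("wrist","w0");s=arm.get_state();print(s["eef_pos"],s["ee_rot"],s["force"],s["q"],s["width"])
m=(P[...,2]>.06)&(P[...,2]<.09)&(d>0);q=P[m]
r=cv2.minAreaRect((q[:,:2]*1000).astype(np.float32));print(r,np.median(q[:,2]))
E
```

```text
[[ 0.    -0.952 -0.307  0.082]
 [ 1.     0.     0.001  0.001]
 [-0.001 -0.307  0.952 -0.151]
 [ 0.     0.     0.     1.   ]] 0.008
[0.49057801 0.1125378  0.23451095] [ 3.14020538e+00  1.35339792e-03 -3.07354217e+00] [1.03045632 5.77627765 1.11620986] [ 6.16068585e-01  7.28390850e-02 -3.59298405e-01 -5.27951819e-04
 -1.13678092e+00 -2.11859193e+00] 0.0004707685905338192
((502.4937744140625, 134.40032958984375), (566.2955322265625, 207.22242736816406), 67.18299102783203) 0.07659479918704565
```

View pics/w0.png

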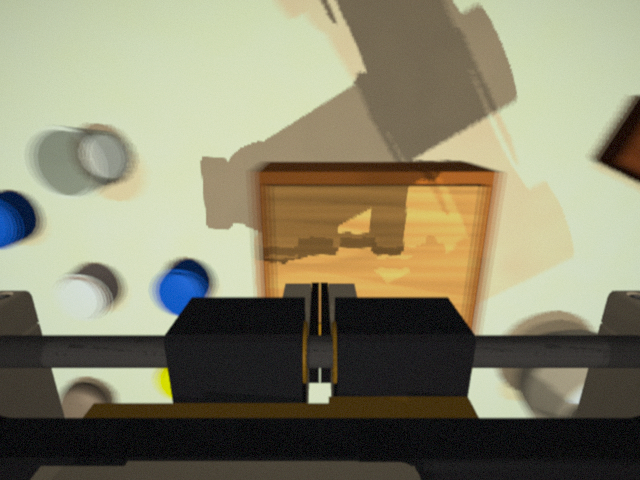

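The wrist view is motion-blurred. It shows the chest under the closed fingers with its latch edge at row 175, and the camera sits on the robot side of the gripper. Next I'm going over the press point and down close to the lid.

Emit:
move_arm --rows "0 0 0 -0.003 0.02 0 0; 0 0 0 -0.002 0.02 0.02 0; 0 0 0 0 0 0.03 0; 0 0 0 0 0 0.03 0; 0 0 0 0 0 0.03 0; 0 0 0 0 0 0.02 0; 0 0 0 0 0 0.008 0; 0 0 0 0 0 0 0"

```text
t: 3.15
eef_pos: [0.4922, 0.1451, 0.0964]
ee_rot: [-3.141, -0.001, -3.076]
force: [-0.0, -1.1, 0.7]
width: 0.0006
gripper_force: 0.0
```

Emit:
move_arm --rows "0 0 0 0 0 0 0; 0 0 0 0 0 0 0; 0 0 0 0 0 0 0"

```text
t: 3.52
eef_pos: [0.4924, 0.1457, 0.0971]
ee_rot: [3.141, 0.001, -3.076]
force: [0.2, 0.5, -0.6]
width: 0.0006
gripper_force: 0.0
```

```bash
python3 - <<'E'
from h import *
s=arm.get_state();print(s["t"],s["eef_pos"],s["ee_rot"],s["force"])
o=np.array([.535,.152]);c,si=np.cos(.065),np.sin(.065);x=np.array([c,si]);y=np.array([-si,c]);d=s["eef_pos"][:2]-o;print("chest xy",d@x,d@y)
E
```

```text
3.525 [0.49239147 0.14569813 0.09710838] [ 3.14100106e+00  8.54106154e-04 -3.07572650e+00] [ 0.16322231  0.49236662 -0.64047853]
chest xy -0.0429278805051553 -0.0035209583274402926
```

Emit:
move_arm --rows "0 0 0 0 0.0035 0.005 0; 0 0 0 0 0 0.004 0; 0 0 0 0 0 0.002 0; 0 0 0 0 0 0.001 0; 0 0 0 0 0 0 0; 0 0 0 0 0 0 0"

```text
t: 4.28
eef_pos: [0.4921, 0.149, 0.0846]
ee_rot: [3.141, 0.0, -3.076]
force: [1.1, 0.1, 0.1]
width: 0.0005
gripper_force: 0.0
```

Emit:
move_arm --rows "0 0 0 0 0 0.001 0; 0 0 0 0 0 0 0"

```text
t: 4.53
eef_pos: [0.4921, 0.149, 0.0837]
ee_rot: [3.141, 0.0, -3.076]
force: [-1.0, 0.2, 2.2]
width: 0.0005
gripper_force: 1.5
```

Emit:
move_arm --rows "0 0 0 0 0 0.001 0; 0 0 0 0 0 0 0"

```text
t: 4.78
eef_pos: [0.4921, 0.1491, 0.0826]
ee_rot: [3.142, 0.0, -3.076]
force: [0.1, -0.0, 3.2]
width: 0.0005
gripper_force: 1.6
```

Emit:
move_arm --rows "0 0 0 0 0 0.001 0; 0 0 0 0 0 0 0"

```text
t: 5.03
eef_pos: [0.4921, 0.149, 0.0815]
ee_rot: [3.142, 0.0, -3.076]
force: [-0.0, 0.5, 2.6]
width: 0.0006
gripper_force: 1.6
```

Contact came at about z 0.084, with 3 N of give.

Emit:
move_arm --rows "0 0 0 0 0 0.001 0; 0 0 0 0 0 0 0"

```text
t: 5.28
eef_pos: [0.4921, 0.1491, 0.0807]
ee_rot: [3.142, 0.0, -3.076]
force: [-1.9, -0.6, 5.3]
width: 0.0007
gripper_force: 2.5
```

Emit:
move_arm --rows "0 0 0 0 0 0.001 0; 0 0 0 0 0 0 0"

```text
t: 5.52
eef_pos: [0.4921, 0.1491, 0.0799]
ee_rot: [3.142, 0.0, -3.076]
force: [-1.4, -0.3, 6.4]
width: 0.0007
gripper_force: 3.5
```

Emit:
move_arm --rows "0 0 0 0 0 0.001 0; 0 0 0 0 0 0 0"

```text
t: 5.78
eef_pos: [0.4921, 0.1491, 0.079]
ee_rot: [3.141, 0.0, -3.076]
force: [-1.9, 0.2, 8.6]
width: 0.0008
gripper_force: 3.9
```

Emit:
move_arm --rows "0 0 0 0 0 0.001 0; 0 0 0 0 0 0 0"

```text
t: 6.02
eef_pos: [0.4921, 0.1491, 0.0781]
ee_rot: [3.141, 0.001, -3.075]
force: [-2.5, 0.3, 9.4]
width: 0.0005
gripper_force: 4.3
```

Emit:
move_arm --rows "0 0 0 0 0 0.001 0; 0 0 0 0 0 0 0"

```text
t: 6.28
eef_pos: [0.4922, 0.1491, 0.0771]
ee_rot: [3.141, 0.001, -3.075]
force: [-3.5, -1.0, 9.0]
width: 0.0007
gripper_force: 4.7
```

Emit:
move_arm --rows "0 0 0 0 0 0.0005 0; 0 0 0 0 0 0 0; 0 0 0 0 0 0 0"

```text
t: 6.65
eef_pos: [0.4922, 0.1491, 0.0767]
ee_rot: [3.141, 0.001, -3.075]
force: [-2.7, -1.1, 9.7]
width: 0.0007
gripper_force: 5.0
```

Emit:
move_arm --rows "0 0 0 0 0 0.0004 0; 0 0 0 0 0 0 0; 0 0 0 0 0 0 0"

```text
t: 7.02
eef_pos: [0.4922, 0.1491, 0.0764]
ee_rot: [3.141, 0.001, -3.075]
force: [-3.1, -0.2, 9.7]
width: 0.0001
gripper_force: 5.3
```

Force is about 10 N and travel past engagement is about 4.4 mm, so I'm lifting clear straight up.

Emit:
move_arm --rows "0 0 0 0 0 -0.02 0; 0 0 0 0 0 -0.05 0; 0 0 0 0 0 -0.06 0; 0 0 0 0 0 -0.06 0; 0 0 0 0 0 -0.06 0; 0 0 0 0 -0.05 0 0.04; 0 0 0 0 -0.05 0 0.086; 0 0 0 0 -0.05 0 0.086"

```text
t: 8.02
eef_pos: [0.5015, -0.0019, 0.3254]
ee_rot: [3.141, -0.0, -3.075]
force: [0.2, 0.5, -0.4]
width: 0.0248
gripper_force: 0.0
```

Emit:
move_arm --rows "0 0 0 -0.02 -0.04 0 0.086; 0 0 0 -0.02 -0.03 0 0.086; 0 0 0 0 0 0 0.086; 0 0 0 0 0 0 0.086; 0 0 0 0 0 0 0.086; 0 0 0 0 0 0 0.086; 0 0 0 0 0 0 0.086; 0 0 0 0 0 0 0.086"

```text
t: 9.02
eef_pos: [0.5463, -0.0676, 0.3258]
ee_rot: [3.141, 0.0, -3.075]
force: [-0.3, 0.4, 0.0]
width: 0.086
gripper_force: 0.0
```

```bash
python3 - <<'E'
from h import *
p,d,P=grab("top","t1");s=arm.get_state();print(s["t"],s["eef_pos"])
z=P[...,2];m=z[200:305,200:318];print(np.nanmax(m),np.median(m))
p,d,P=grab("wrist","w1");print(s["ee_rot"])
cv2.imwrite("pics/m1.png",np.hstack([cv2.imread("pics/t1.png")[150:350,190:440],cv2.resize(p,(267,200))]))
g=cv2.cvtColor(p,cv2.COLOR_BGR2HSV);m=((g[...,1]<60)&(P[...,2]>.030)&(P[...,2]<.045)&(abs(P[...,0]-.603)<.06)&(abs(P[...,1]+.147)<.06));print(m.sum())
q=P[m]
if len(q):print(cv2.minEnclosingCircle((q[:,:2]*1000).astype(np.float32)),np.percentile(q,[1,50,99],axis=0))
E
```

```text
9.075 [ 0.54630386 -0.06771667  0.32576381]
1.084146476663428 0.697368953719436
[ 3.14152890e+00  2.02817334e-04 -3.07549079e+00]
1462
((606.3248901367188, -145.03182983398438), 27.997285842895508) [[ 0.57985596 -0.17112737  0.03224135]
 [ 0.60371135 -0.143866    0.03922341]
 [ 0.63195934 -0.11920505  0.04203726]]
```

View pics/m1.png

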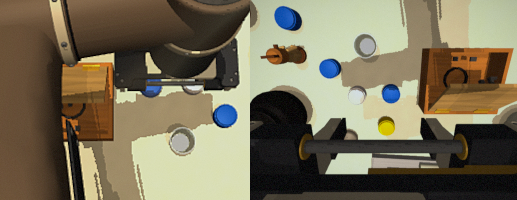

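The lid is swinging open: the chest interior and the cradle ring are visible at composite (455,78). The white puck is at composite (358,95), near (0.605,-0.145), so I'm going over it.

Emit:
move_arm --rows "0 0 0 -0.0135 -0.02 0 0.08; 0 0 0 -0.0135 -0.02 0 0.08; 0 0 0 -0.0135 -0.02 0.03 0.08; 0 0 0 -0.013 -0.021 0.05 0.08; 0 0 0 0 0 0.05 0.08; 0 0 0 0 0 0.05 0.08; 0 0 0 0 0 0.02 0.08; 0 0 0 0 0 0 0.08"

```text
t: 10.12
eef_pos: [0.604, -0.1453, 0.1238]
ee_rot: [3.141, -0.004, -3.076]
force: [0.4, 0.2, 0.6]
width: 0.0801
gripper_force: 0.0
```

```bash
python3 - <<'E'
from h import *
p,d,P=grab("wrist","w2");s=arm.get_state();print(s["t"],s["eef_pos"],s["width"])
g=cv2.cvtColor(p,cv2.COLOR_BGR2HSV);m=((g[...,1]<60)&(P[...,2]>.030)&(P[...,2]<.045)&(abs(P[...,0]-.603)<.04)&(abs(P[...,1]+.147)<.04));q=P[m];print(m.sum())
if len(q):print(cv2.minEnclosingCircle((q[:,:2]*1000).astype(np.float32)),np.percentile(q,[1,50,99],axis=0))
E
```

```text
10.175 [ 0.6050711  -0.1453445   0.12552115] 0.08031547148821429
4712
((606.7201538085938, -145.17529296875), 28.1174373626709) [[ 0.57986851 -0.17110373  0.03266065]
 [ 0.6036521  -0.14540778  0.03941905]
 [ 0.63228311 -0.11930308  0.04174563]]
```

View pics/w2.png

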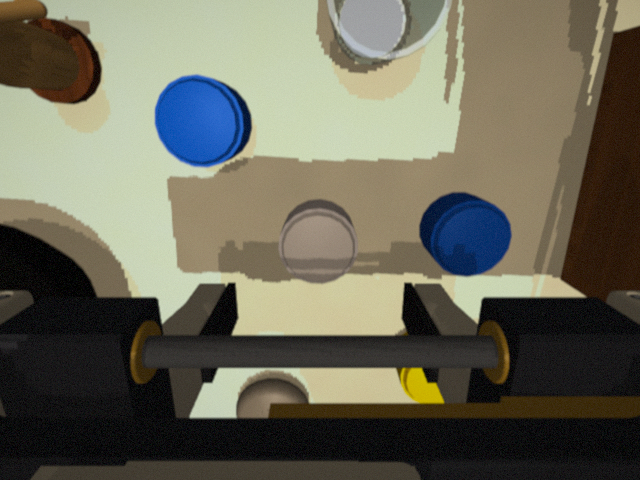

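The wrist view shows the puck at (318,240), centred between the open fingers. Its blue neighbour at (465,233) is clear of them. I'm descending to grasp.

Emit:
move_arm --rows "0 0 0 -0.001 0 0.03 0.08; 0 0 0 0 0 0.03 0.08; 0 0 0 0 0 0.025 0.08; 0 0 0 0 0 0.015 0.08; 0 0 0 0 0 0.0065 0.08; 0 0 0 0 0 0 0.08; 0 0 0 0 0 0 0.08; 0 0 0 0 0 0 0.07"

```text
t: 11.18
eef_pos: [0.6066, -0.1451, 0.02]
ee_rot: [-3.142, 0.001, -3.076]
force: [-0.1, -0.6, 0.1]
width: 0.0742
gripper_force: 0.0
```

Emit:
move_arm --rows "0 0 0 0 0 0 0.06; 0 0 0 0 0 0 0.05; 0 0 0 0 0 0 0.045; 0 0 0 0 0 0 0.045; 0 0 0 0 0 0 0.045; 0 0 0 0 0 0 0.045" --squeeze 12

```text
t: 11.92
eef_pos: [0.6061, -0.1452, 0.0194]
ee_rot: [-3.142, 0.0, -3.076]
force: [-0.4, -0.7, 3.4]
width: 0.055
gripper_force: 12.0
```

Emit:
move_arm --rows "0 0 0 0 0 -0.01 0.045; 0 0 0 0 0 -0.04 0.045; 0 0 0 0 0 -0.06 0.045; 0 0 0 0.02 0 -0.06 0.045; 0 0 0 0.02 0.03 -0.04 0.045; 0 0 0 0.011 0.04 0 0.045; 0 0 0 0 0.04 0 0.045; 0 0 0 0 0.03 0 0.045"

```text
t: 12.92
eef_pos: [0.5456, -0.0074, 0.2292]
ee_rot: [3.141, 0.001, -3.075]
force: [0.1, -0.4, -0.3]
width: 0.0551
gripper_force: 12.0
```

Emit:
move_arm --rows "0 0 0 0 0 0 0.045; 0 0 0 0 0 0 0.045"

```text
t: 13.18
eef_pos: [0.546, -0.0089, 0.2286]
ee_rot: [3.142, -0.0, -3.075]
force: [0.4, -0.1, -1.0]
width: 0.0558
gripper_force: 12.0
```

```bash
python3 - <<'E'
from h import *
p,d,P=grab("wrist","w3");s=arm.get_state();print(s["t"],s["eef_pos"],s["ee_rot"],s["width"],s["force"])
o=np.array([.535,.152]);c,si=np.cos(.065),np.sin(.065)
r=P[...,:2]-o;X=r[...,0]*c+r[...,1]*si;Y=-r[...,0]*si+r[...,1]*c;Z=P[...,2]
m=(np.hypot(X,Y)<.05)&(Z>.0155)&(Z<.024)&(d>0)
print(m.sum(),np.percentile(Z[(np.hypot(X,Y)<.05)&(d>0)],[5,50,95]))
q=P[m][:,:2]
A=np.c_[2*q,np.ones(len(q))];sol=np.linalg.lstsq(A,(q**2).sum(1),rcond=None)[0]
print("ring fit",sol[:2],np.sqrt(sol[2]+sol[:2]@sol[:2]),cv2.minEnclosingCircle((q*1000).astype(np.float32)))
m=(Z>.072)&(Z<.080)&(abs(X)<.1)&(abs(Y)<.12);print("rim",cv2.minAreaRect((P[m][:,:2]*1000).astype(np.float32)))
m=(Z>.09)&(Z<.3)&(abs(Y)<.1)&(X>.03)&(d>0);print("lid X,Z",m.sum(),X[m].min() if m.any() else 0,Z[m].max() if m.any() else 0)
E
```

```text
13.225 [ 0.54605794 -0.00921267  0.22852205] [-3.14156317e+00 -1.83866640e-04 -3.07598874e+00] 0.055393186649203424 [-0.00355135  0.44055614 -1.23915045]
1449 [0.00946663 0.01088977 0.01999047]
ring fit [0.53611322 0.15330483] 0.03296155076723197 ((536.3812255859375, 153.98289489746094), 37.0702018737793)
rim ((533.4884033203125, 154.17605590820312), (172.80543518066406, 211.62660217285156), 3.804946184158325)
lid X,Z 519 0.07791838658355969 0.12107603232695907
```

View pics/w3.png

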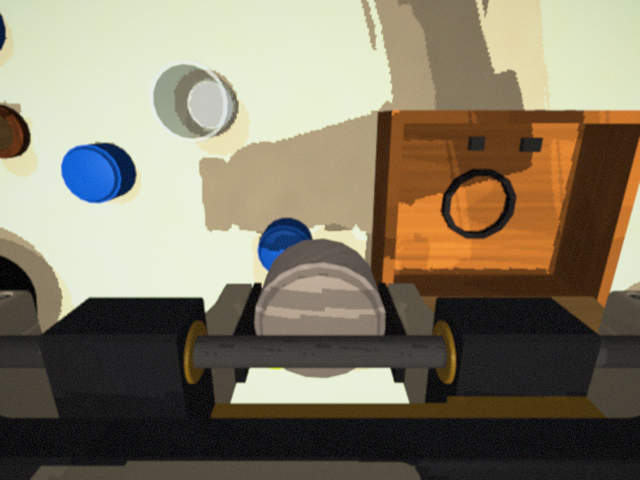

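The lid stands open. The cradle ring is at pixel (478,203), near world (0.536,0.1533) by circle fit, and the puck is upright in the grip at (320,320). I'm going over the cradle.

Emit:
move_arm --rows "0 0 0 0 0.04 0 0.045; 0 0 0 0 0.05 0 0.045; 0 0 0 0 0.04 0 0.045; 0 0 0 -0.0007 0.0328 0.01 0.045; 0 0 0 0 0 0.03 0.045; 0 0 0 0 0 0.04 0.045; 0 0 0 0 0 0.03 0.045; 0 0 0 0 0 0.02 0.045"

```text
t: 14.22
eef_pos: [0.5359, 0.1524, 0.0968]
ee_rot: [-3.141, -0.002, -3.077]
force: [1.2, -0.0, -1.2]
width: 0.0557
gripper_force: 12.0
```

Emit:
move_arm --rows "0 0 0 0 0 0.01 0.045; 0 0 0 0 0 0 0.045; 0 0 0 0 0 0 0.045"

```text
t: 14.6
eef_pos: [0.5368, 0.1538, 0.0893]
ee_rot: [3.141, 0.001, -3.076]
force: [-0.4, 0.2, -0.4]
width: 0.0553
gripper_force: 12.0
```

```bash
python3 - <<'E'
from h import *
p,d,P=grab("wrist","w4");s=arm.get_state();print(s["t"],s["eef_pos"],s["ee_rot"],s["width"],s["force"])
Z=P[...,2];r=np.hypot(P[...,0]-.536,P[...,1]-.1533);q=P[(r<.04)&(Z>.0165)&(Z<.023)&(d>0)][:,:2]
print(len(q))
if len(q)>50:
    A=np.c_[2*q,np.ones(len(q))];sol=np.linalg.lstsq(A,(q**2).sum(1),rcond=None)[0]
    print("ring",sol[:2],np.sqrt(sol[2]+sol[:2]@sol[:2]))
q=P[(r<.036)&(Z>.055)&(Z<.095)&(d>0)];print("puck",len(q),np.percentile(q,[1,50,99],axis=0))
cv2.imwrite("pics/w4.png",p)
E
```

```text
14.65 [0.53681459 0.15390033 0.08946366] [ 3.14083278e+00  1.49097686e-03 -3.07592276e+00] 0.05512543420275779 [-0.04614021  0.36205785 -0.25286198]
1898
ring [0.53612165 0.15382727] 0.032878606406931674
puck 1949 [[0.50946329 0.11896324 0.07368289]
 [0.51400579 0.15223442 0.08664565]
 [0.53196119 0.18658356 0.09484704]]
```

View pics/w4.png

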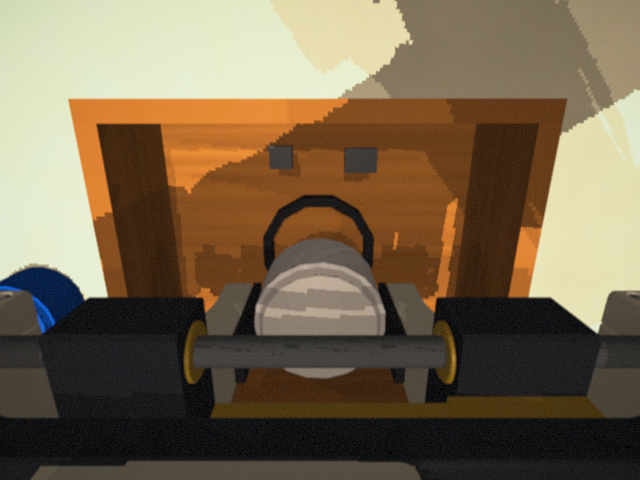

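The ring at (318,250) sits centred behind the held puck, and the offset is under 1 mm. I'm lowering.

Emit:
move_arm --rows "0 0 0 0.0006 0 0.015 0.045; 0 0 0 0 0 0.015 0.045; 0 0 0 0 0 0.01 0.045; 0 0 0 0 0 0.007 0.045; 0 0 0 0 0 0.001 0.045; 0 0 0 0 0 0 0.045; 0 0 0 0 0 0 0.045"

```text
t: 15.52
eef_pos: [0.5359, 0.1539, 0.0409]
ee_rot: [3.141, 0.001, -3.076]
force: [-0.2, 0.9, -0.6]
width: 0.0553
gripper_force: 12.0
```

Emit:
move_arm --rows "0 0 0 0 0 0.001 0.045; 0 0 0 0 0 0.001 0.045; 0 0 0 0 0 0.001 0.045; 0 0 0 0 0 0 0.045"

```text
t: 16.02
eef_pos: [0.5355, 0.1536, 0.0373]
ee_rot: [-3.142, -0.0, -3.076]
force: [-0.3, 0.3, -1.8]
width: 0.0553
gripper_force: 12.0
```

Emit:
move_arm --rows "0 0 0 0 0 0.001 0.045; 0 0 0 0 0 0.001 0.045; 0 0 0 0 0 0 0.045"

```text
t: 16.4
eef_pos: [0.5357, 0.1536, 0.0355]
ee_rot: [-3.142, 0.0, -3.076]
force: [0.4, 0.1, -1.1]
width: 0.0555
gripper_force: 12.0
```

Emit:
move_arm --rows "0 0 0 0 0 0.001 0.045; 0 0 0 0 0 0.001 0.045; 0 0 0 0 0 0 0.045"

```text
t: 16.77
eef_pos: [0.5358, 0.1535, 0.0335]
ee_rot: [-3.141, 0.0, -3.076]
force: [2.3, -1.8, 0.1]
width: 0.0553
gripper_force: 12.0
```

Emit:
move_arm --rows "0 0 0 0 0 0.001 0.045; 0 0 0 0 0 0.001 0.045; 0 0 0 0 0 0 0.045"

```text
t: 17.15
eef_pos: [0.5358, 0.1536, 0.0315]
ee_rot: [-3.141, 0.0, -3.076]
force: [4.5, -4.8, 0.9]
width: 0.0554
gripper_force: 12.0
```

The side force shows the wall touching, so I'm easing +x and -y and continuing down.

Emit:
move_arm --rows "0 0 0 -0.0006 -0.0006 0 0.045; 0 0 0 0 0 0.001 0.045; 0 0 0 0 0 0 0.045"

```text
t: 17.52
eef_pos: [0.5359, 0.1532, 0.0301]
ee_rot: [-3.142, -0.001, -3.076]
force: [-0.0, -0.6, -1.9]
width: 0.0553
gripper_force: 12.0
```

Emit:
move_arm --rows "0 0 0 0 0 0.001 0.045; 0 0 0 0 0 0 0.045; 0 0 0 0 0 0 0.045"

```text
t: 17.9
eef_pos: [0.5361, 0.1531, 0.0294]
ee_rot: [-3.142, -0.0, -3.076]
force: [-0.1, -0.3, -1.7]
width: 0.0553
gripper_force: 12.0
```

Emit:
move_arm --rows "0 0 0 0 0 0.0007 0.045; 0 0 0 0 0 0 0.045; 0 0 0 0 0 0 0.045"

```text
t: 18.27
eef_pos: [0.5362, 0.1531, 0.0293]
ee_rot: [3.141, 0.0, -3.076]
force: [-2.6, -0.1, 5.6]
width: 0.0549
gripper_force: 12.0
```

Floor contact came at the expected height of 0.0293, so the puck is home. I'm releasing and lifting out.

Emit:
move_arm --rows "0 0 0 0 0 0 0.058; 0 0 0 0 0 0 0.062; 0 0 0 0 0 0 0.068; 0 0 0 0 0 0 0.074; 0 0 0 0 0 0 0.076; 0 0 0 0 0 0 0.076; 0 0 0 0 0 -0.01 0.076; 0 0 0 0 0 -0.02 0.076"

```text
t: 19.27
eef_pos: [0.5358, 0.1528, 0.0589]
ee_rot: [-3.141, -0.001, -3.076]
force: [0.5, -0.4, 1.1]
width: 0.0758
gripper_force: 0.0
```

Emit:
move_arm --rows "0 0 0 0 0 -0.04 0.076; 0 0 0 0 0 -0.05 0.076; 0 0 0 0 0 -0.05 0.076; 0 0 0 0 0 -0.05 0.076; 0 0 0 0 -0.04 -0.02 0.076; 0 0 0 0 -0.05 0 0.076; 0 0 0 0 -0.04 0 0.076; 0 0 0 0 0 0 0.076"

```text
t: 20.27
eef_pos: [0.5445, 0.0211, 0.2697]
ee_rot: [3.142, 0.001, -3.079]
force: [0.7, -0.2, -0.7]
width: 0.076
gripper_force: 0.0
```

Emit:
move_arm --rows "0 0 0 0 0 0 0.076; 0 0 0 0 0 0 0.076; 0 0 0 0 0 0 0.076"

```text
t: 20.65
eef_pos: [0.5447, 0.0242, 0.2687]
ee_rot: [3.142, -0.0, -3.075]
force: [0.3, 0.2, 0.1]
width: 0.076
gripper_force: 0.0
```

```bash
python3 - <<'E'
from h import *
p,d,P=grab("wrist","w5");s=arm.get_state();print(s["t"],s["eef_pos"],s["width"],s["force"])
Z=P[...,2];r=np.hypot(P[...,0]-.536,P[...,1]-.1533);q=P[(r<.034)&(Z>.035)&(Z<.07)&(d>0)]
print(len(q),cv2.minEnclosingCircle((q[:,:2]*1000).astype(np.float32)),np.percentile(q[:,2],[5,50,95,100]))
A=np.c_[q[:,:2],np.ones(len(q))][q[:,2]>.046];print("tilt",np.linalg.lstsq(A,q[q[:,2]>.046][:,2],rcond=None)[0])
p2,d2,P2=grab("scene","s5")
cv2.imwrite("pics/m5.png",np.hstack([cv2.resize(p,(400,300)),cv2.resize(p2,(400,300))]))
E
```

```text
20.7 [0.5447424  0.0241223  0.26870175] 0.07623589124122608 [-0.00235173 -0.65585805 -0.19458523]
2290 ((536.4278564453125, 154.39317321777344), 28.348466873168945) [0.04275461 0.04928384 0.05128402 0.05255121]
tilt [0.00610054 0.01056917 0.04474225]
```

View pics/m5.png

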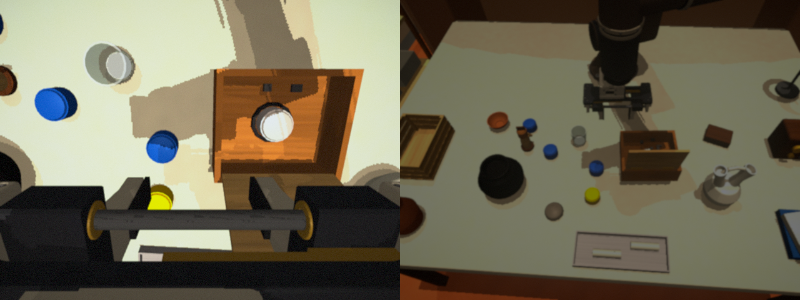

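The puck sits level in the ring at wrist crop (272,123), with its top at z≈0.050. The lid is open at scene crop (650,162), the bystanders are undisturbed, and the tool is clear.

```bash
python3 -c "
from station import arm
print(arm.job_done())"
```

```text
the job is handed in; nothing more can be done
None
```

The job is handed in at about 21 s: the latch let go after a push of about 10 N, the lid swung open untouched, and the white puck was set down upright and home in the cradle with nothing else on the ledge touched.

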